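# Make room in a row of hardware caddies and slide one in

## Robot

A 6-joint arm with a two-finger parallel gripper is mounted at the origin on the work surface. World frame = base frame: x ahead of the robot, y to its left, z up, the work surface at z = 0. Lengths are in mm, angles in degrees, forces in N, time in s.
With the tool pointing down it reaches from about 275 to 750 mm from the base axis. Payload 10.2 kg.
Tool frame: the origin (TCP) lies on the mounting face of the last link; the fingertips stand 173 mm ahead of it and the grasp point (between the pads) lies 155 mm ahead of it; z points along the fingers, y is the line along which they close (so a half turn about z gives the same grasp; the last joint's range is limited). The gripper opens to 85 mm and grips with 20 to 120 N. Pads are 22 mm wide; open, the fingers measure 114 mm over their backs; the gripper's body (76 mm by 85 mm) begins 54 mm behind the grasp point. The pads swing forward as they close: fully open they stand 13 mm farther back than shut.
Start: joints at [61.57, 17.928, 85.812, -0, 76.261, -12.8], TCP at [141.464, 505.589, 404.694] pointing down, gripper open.
Joint ranges: [-168.41, 168.41], [-55.51, 124.54], [10.69, 146.95], [-70.63, 250.63], [1, 178], [-165.06, 165.06]. Speed limits (degrees/s): [136.94, 136.94, 172.46, 180, 180, 180].

## Interface

Orientations are given as a 3x3 rotation matrix whose columns are the frame's x, y, z axes.
In Python, from rig import manip gives the robot as it stands.
- The arm moves only by the tool drive_tool, never from a script. Its argument "plan" is a list of rows, each a list of 7 numbers: the shift along the tool's x, y, z in cm, then the turn, a rotation vector about the tool's x, y, z in rad, then the finger opening in cm, from 0 to 8.54. In form: [[tx, ty, tz, ax, ay, az, claw], ...]. A call has 1 to 8 rows; each row shifts and turns the commanded pose from where the row before left it, along the tool's axes as they then stand; what a row does not reach is not made up. A row lasts 1/10 s, in which the tool goes at most 50 mm and 8.59 degrees, less where a joint would pass 70% of its speed; a pose out of reach is approached as far as the arm can. A call with a gripper value outside its range is refused whole. The fingers move at their own pace and stop on an object; the grip force is fixed at half the most. Time passes only in rows, so rows that do not move let the fingers close. It gives the time, the measured TCP pose, the force, the opening and the grip force at its end, in the units of the state.
- manip.get_obs(): the state, without advancing time (a new reading comes with each control period).
- manip.get_image(name): name is "side" or "top" or "wrist"; returns a dict with "pixels" (420x560x3 uint8, red, green, blue), "fx", "fy", "cx", "cy" (pixels), "D" ([k1, k2, p1, p2, k3] as OpenCV has them; the pictures are not rectified), "R" (3x3) and "t" (3): a world point X has camera coordinates R X + t; the wrist camera has in their place "T_tool_cam" (4x4, takes a point from camera to tool coordinates, whose origin is the TCP and whose axes are the flange's). Camera axes: x right, y down, z forward; pixel columns grow to the right and rows downward; lengths in mm; the calibration is good to about 2 mm. A picture is of the moment at which its call begins: read the wrist's pose just before it. There is no depth.
- manip.hand_in(): hands the job in; it is judged then, once.
The state is a dict: "time": time; "qpos": joint angles; "dq": joint speeds; "joint_torque": joint torques, N m; "tool_pos": TCP position; "eef_rot": TCP orientation; "wrist_force": force on the tool from outside, world axes, zero at the start; "torque": the same for the moment, N m; "gripper_width": finger opening in mm; "grasp_force": force on a finger pad.
Only numpy, scipy, OpenCV 4.12 (cv2) and the standard library are available. Lean on these libraries where they do the work, as an engineer would, in place of code of your own. Each camera call takes 0.05 s, during which the arm holds its last target. There are 200 camera calls.

## Task

Put the red T-nut caddy away in the green rack, between the blue and the yellow caddy: first shift the blue and yellow caddies apart, pushing their outer neighbours along, until the red one fits; then slide it in from the front, fully home against the back rail and let go. All five must end up standing flat and straight in the rack, backs at the rail or nearly so; don't tip a row caddy or disturb the loose things on the bench.

Things in the scene. Friction and masses are not known exactly. Their poses are not given: they have to be found in the camera images.
- rack: Green steel rack fixed on the bench (sizes in mm). Origin: on the bench, mid-width of the bay, where a caddy's centre is when fully home; x into the rack (yaw within 0.15), y along the row. No floor: caddies stand on the bench. Back rail 40 high, face at x +47.5. End cheeks 40 high, front at x -47.5, inner faces at y +-156: five caddies fit with about 10 to spare.
- rack_edge (a point): Middle of the lower front edge of the first overhead slat (45 in front of the rack's origin, 212 up; axes as the rack). Slats run along y over the whole row; side arms at rack y beyond +-165 have undersides 200 up. Rods lie on top, to 242. The fins are reached only with a tilted gripper coming from the front, under this edge.
- caddy_red: Red caddy of black T-nuts, to put away; alone in front of the rack, left or right, yaw within 0.4. 95 (x) x 60 (y) x 45 high, solid to the rim, 0.28 to 0.52 kg. On it a grip fin of its colour: 12 thick (across y), from x -42 to x +10, z 45 to 90. Origin: centre of the underside; x from front (fin end) to back, z up.
- caddy_blue: Blue caddy of copper couplings, size, fin and axes as the red one; one of the middle two in the row, left or right of the yellow one. Origin: centre of the underside.
- caddy_yellow: Yellow caddy of rusty washers, size, fin and axes as the red one; the other of the middle two. Origin: centre of the underside.
- caddy_grey: Grey caddy of brass nuts, size, fin and axes as the red one; at one end of the row. The four row caddies start straight, backs about 3 from the back rail, 0.5 between them. Origin: centre of the underside.
- caddy_green: Green caddy of bolts, size, fin and axes as the red one; at the other end of the row. The row's free space, 70 in all, is at its two ends, 20 to 50 at each, so both halves must be shifted, nearly up to their cheeks. Two slide with up to 8 N, more if they rub on the back rail. Origin: centre of the underside.
- washers: Stack of rusty washers, one loose piece, 60 diameter, 48 high, in front of the rack on the side away from the red caddy; leave it alone. Origin: centre of its underside.
- coupling: Copper pipe coupling standing on end at the right, 58 diameter, 70 high, loose; leave it alone. Origin: centre of its underside.
- tnut: Large black T-nut lying at the right, 90 x 40 x 22, loose; leave it alone. Origin: centre of its underside.
- oil: Yellow oil bottle with red cap at the far right, 60 diameter, 170 high, loose; leave it alone. Origin: centre of its underside.
- vise: Dark cast-iron vise on the left, fixed, 130 x 100, 126 high, lever handle towards the robot, gripping a threaded rod 114 up that runs from y -50 to y +290 in its frame. Origin: centre of its base.

How it is judged (in metres and radians):
On the way:
1. A gap wider than the red caddy stands open between the blue and yellow caddies while the red one is still outside the rack (horizontal distance between caddy_blue and caddy_yellow above 0.121 m and x of caddy_red in the frame of rack below -0.08 m), for 0.2 s.
At the end, for the whole second after the job is handed in: Red stands flat (4 mm, 0.06 rad) between blue and yellow (centres 54 to 80 mm off), at most 7 mm short of home, within 0.13 rad of the rack's direction; the other four stand flat in the rack, at most 15 mm short of home, within 0.15 rad; all at rest (x of caddy_red in the frame of rack between -0.007 and 0.004 m and height (world z) of each of caddy_red, caddy_grey, caddy_blue, caddy_yellow, caddy_green below 0.004 m and angle between each of caddy_red, caddy_grey, caddy_blue, caddy_yellow, caddy_green's own z axis and vertical below 0.06 rad and angle between the x axis of caddy_red and the x axis of rack, either way round below 0.13 rad and linear speed of each of caddy_red, caddy_grey, caddy_blue, caddy_yellow, caddy_green below 0.01 m/s and ((y of caddy_blue in the frame of caddy_red between 0.054 and 0.08 m and y of caddy_yellow in the frame of caddy_red between -0.08 and -0.054 m) or (y of caddy_yellow in the frame of caddy_red between 0.054 and 0.08 m and y of caddy_blue in the frame of caddy_red between -0.08 and -0.054 m)) and x of caddy_grey in the frame of rack between -0.015 and 0.006 m and y of caddy_grey in the frame of rack between -0.13 and 0.13 m and angle between the x axis of each of caddy_grey, caddy_blue, caddy_yellow, caddy_green and the x axis of rack, either way round below 0.15 rad and x of caddy_blue in the frame of rack between -0.015 and 0.006 m and y of caddy_blue in the frame of rack between -0.13 and 0.13 m and x of caddy_yellow in the frame of rack between -0.015 and 0.006 m and y of caddy_yellow in the frame of rack between -0.13 and 0.13 m and x of caddy_green in the frame of rack between -0.015 and 0.006 m and y of caddy_green in the frame of rack between -0.13 and 0.13 m); the robot touches nothing.
It fails at once if A caddy of the row is tipped by more than 0.35 rad (angle between any of caddy_grey, caddy_blue, caddy_yellow, caddy_green's own z axis and vertical above 0.35 rad).
It fails at once if The washer stack, coupling, T-nut or oil bottle is moved by more than 30 mm (distance of any of washers, coupling, tnut, oil from where it was at the start of the episode above 0.03 m).
It also fails if it takes over 69 s, if anything falls off the work surface, if the arm or the gripper's body presses on something with over 40 N, if the wrist force passes 120 N, or if a joint passes its speed limit or range.

## Working session

There is one attempt and no reset: what is moved stays moved. The work goes in short steps, Python scripts to look and compute and a tool call to move; the robot and the scene stay as the last step left them, time stands still between calls to the robot, and variables do not carry over. Pictures are saved under pics/ and viewed, at most 10 in all, crops included, and the job is handed in when it is done.

Besides the shell and the picture viewer there is one more tool, called by a JSON object that holds its "name" and its "arguments". drive_tool: Moves the arm, as the interface text tells. Its arguments: {"type":"object","properties":{"plan":{"type":"array","items":{"type":"array","items":{"type":"number"}}}},"required":["plan"]}

```bash
mkdir -p pics; ls; python3 - <<'E'
from rig import manip
import cv2,pickle,numpy as np
o=manip.get_obs();print(o)
d={}
for n in("side","top"):
    i=manip.get_image(n);d[n]=i
    cv2.imwrite(f"pics/{n}0.png",cv2.resize(i["pixels"][:,:,::-1],(800,600),interpolation=cv2.INTER_CUBIC))
    print(n,i["fx"],i["cx"],i["cy"],i["D"],np.round(i["R"],3).tolist(),i["t"])
pickle.dump(d,open("im0.pkl","wb"))
E
```

```text
pics
{'time': 0.0, 'qpos': array([ 6.15705542e+01,  1.79592179e+01,  8.58536025e+01, -2.41472844e-03,
        7.62605141e+01, -1.27998569e+01]), 'dq': array([ 0.03569135, -0.03075472, -0.01876155, -0.03495583, -0.03218706,
        0.0593702 ]), 'joint_torque': array([-1.94452514e-03, -4.12267971e+01, -2.59738022e+01, -3.84209688e-04,
        4.14012233e-03, -5.87963001e-06]), 'tool_pos': array([141.44070434, 505.54965889, 404.13962569]), 'eef_rot': array([[-9.63026195e-01,  2.69407160e-01, -5.73341105e-04],
       [ 2.69407660e-01,  9.63025546e-01, -1.14506346e-03],
       [ 2.43653835e-04, -1.25718859e-03, -9.99999180e-01]]), 'wrist_force': array([ 0.33846536,  0.42837061, -0.10331913]), 'torque': array([-0.01328918,  0.03728301,  0.03095791]), 'grasp_force': 0.0, 'gripper_width': 85.60771837521581}
side 504.4922895570775 281.4256767603902 205.8618602975963 [-0.06778678  0.          0.          0.          0.        ] [[0.854, -0.52, 0.003], [-0.269, -0.447, -0.853], [0.445, 0.728, -0.522]] [-487.83741048  268.18082055 1474.34508527]
top 431.56117106150043 281.6451032257809 207.82088843631675 [0.02239602 0.         0.         0.         0.        ] [[0.026, -1.0, 0.002], [-0.989, -0.026, -0.145], [0.145, 0.002, -0.989]] [ -20.59858863  541.51620327 1221.0463202 ]
```

View pics/top0.png

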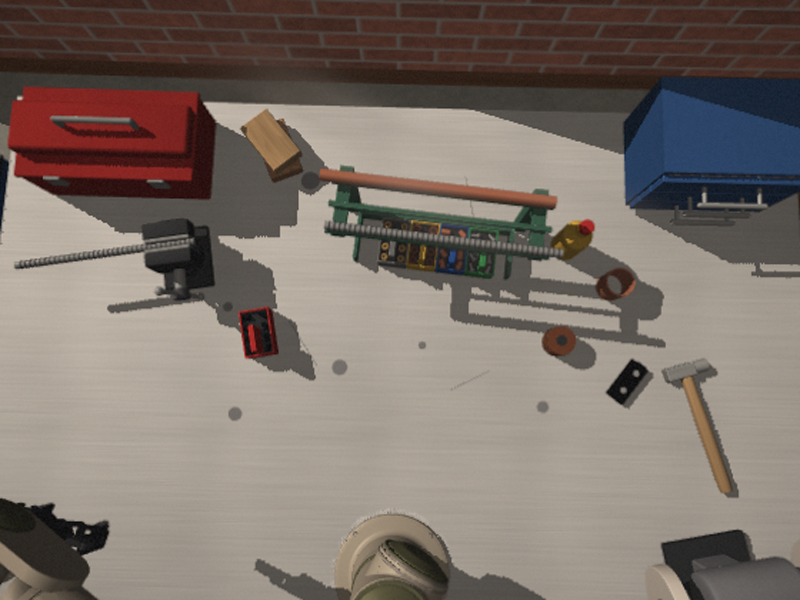

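View pics/side0.png

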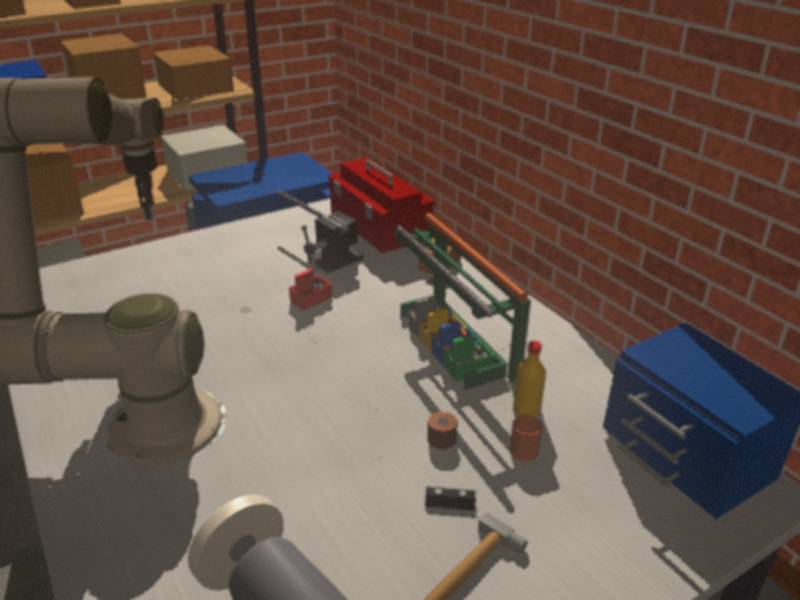

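The top picture shows the row, left to right, as grey (390,245), yellow (423,245), blue (453,258) and green (482,262). Red is at (258,332) on the left, washers at (559,341), coupling at (615,284), T-nut at (628,383). I'll enlarge for measuring.

```bash
python3 - <<'E'
import pickle,cv2,numpy as np
d=pickle.load(open("im0.pkl","rb"))
t=d["top"]["pixels"][:,:,::-1];s=d["side"]["pixels"][:,:,::-1]
def c(im,x,y,w,h,k):
    return cv2.resize(im[y:y+h,x:x+w],None,fx=k,fy=k,interpolation=cv2.INTER_CUBIC)
a=c(t,230,115,160,80,5)   # 800x400 
b=c(t,160,205,40,50,4)    #160x200
e=c(s,275,150,128,40,5)
e=c(s,275,205,90,66,3)
out=np.zeros((600,800,3),np.uint8);out[:400]=a;out[400:,:160]=b;out[400:598,200:470]=e
out[400:560,500:720]=c(s,195,180,44,32,5)
cv2.imwrite("pics/c0.png",out)
E
```

```text
(no output)
```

View pics/c0.png

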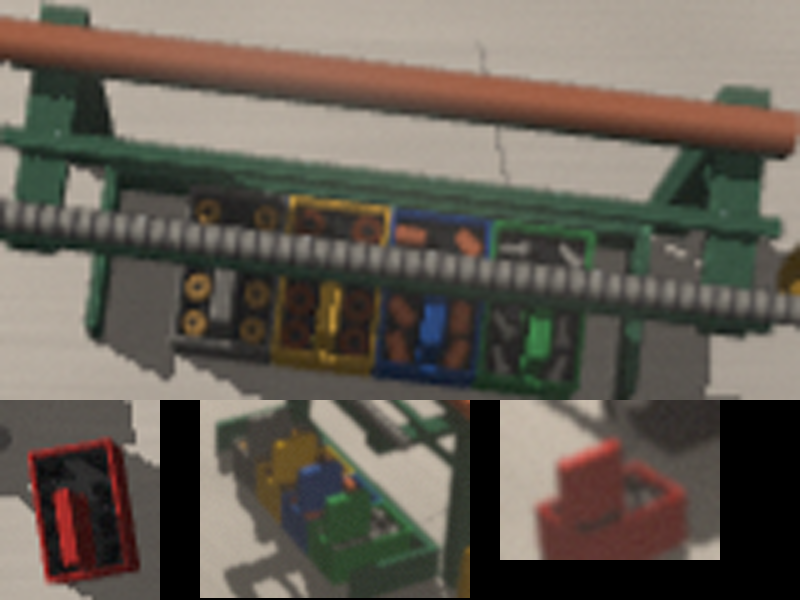

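The crop shows the row's front rims at about (172,348) to (578,388), the cheek fronts at (95,337) and (627,396), and red's rim corners at (30,455), (112,440), (137,568), (50,582).

```bash
cat > h.py <<'E'
import numpy as np,cv2
def ray(c,px):
    K=np.array([[c["fx"],0,c["cx"]],[0,c["fy"],c["cy"]],[0,0,1]])
    u=cv2.undistortPoints(np.array(px,float).reshape(-1,1,2),K,np.array(c["D"])).reshape(-1,2)
    v=np.c_[u,np.ones(len(u))]@c["R"]; o=-np.array(c["R"]).T@c["t"]
    return o,v
def onz(c,px,z):
    o,v=ray(c,px); return o+v*((z-o[2])/v[:,2])[:,None]
def proj(c,X):
    K=np.array([[c["fx"],0,c["cx"]],[0,c["fy"],c["cy"]],[0,0,1]])
    return cv2.projectPoints(np.array(X,float).reshape(-1,3),cv2.Rodrigues(np.array(c["R"]))[0],np.array(c["t"]),K,np.array(c["D"]))[0].reshape(-1,2)
def wrist(manip):
    ob=manip.get_obs();i=manip.get_image("wrist")
    T=np.eye(4);T[:3,:3]=ob["eef_rot"];T[:3,3]=ob["tool_pos"]
    M=np.linalg.inv(T@np.array(i["T_tool_cam"]));i["R"]=M[:3,:3];i["t"]=M[:3,3];return i,ob
E
python3 - <<'E'
import pickle,numpy as np;from h import *
np.set_printoptions(precision=1,suppress=True)
d=pickle.load(open("im0.pkl","rb"));t=d["top"]
A=lambda p:np.array(p)/5+[230,115]
B=lambda p:(np.array(p)-[0,400])/4+[160,205]
f=onz(t,A([(172,348),(274,365),(376,373),(476,385),(578,388)]),45);print(f)
print(onz(t,A([(95,337),(627,396)]),40))
r=onz(t,B([(30,455),(112,440),(137,568),(50,582)]),45);print(r,r.mean(0),np.linalg.norm(np.roll(r,-1,0)-r,axis=1))
print("slat lower front?")
for n,p,z in (("washers",[559*.7,341*.7],48),("coupl",[615*.7,284*.7],70),("vise handle",[178*.7,291*.7],60)):
    print(n,onz(t,[p],z))
from rig import manip
i=manip.get_image("wrist");print(i["T_tool_cam"],i["fx"],i["cx"],i["cy"])
E
```

```text
[[ 608.5   46.    45. ]
 [ 599.9  -14.    45. ]
 [ 596.8  -73.8   45. ]
 [ 591.2 -132.4   45. ]
 [ 591.  -192.    45. ]]
[[ 614.9   91.7   40. ]
 [ 587.9 -221.5   40. ]]
[[500.4 322.8  45. ]
 [512.9 264.3  45. ]
 [421.  241.   45. ]
 [409.5 302.5  45. ]] [460.9 282.7  45. ] [59.8 94.8 62.6 93.2]
slat lower front?
washers [[ 459.5 -323.1   48. ]]
coupl [[ 574.6 -430.2   70. ]]
vise handle [[538.9 444.   60. ]]
[[ 0.  -0.9 -0.3 82.3]
 [ 1.   0.   0.  -0.7]
 [-0.  -0.3  0.9 31.7]
 [ 0.   0.   0.   1. ]] 355.02589109965015 279.7443040812592 206.1719295212845
```

```bash
cat >> h.py <<'E'
from scipy.spatial.transform import Rotation as Ro
def Rt(yaw,th):  # tool orientation, leaned th from vertical
    z=np.array([np.cos(yaw)*np.sin(th),np.sin(yaw)*np.sin(th),-np.cos(th)]);y=np.array([-np.sin(yaw),np.cos(yaw),0])
    return np.c_[np.cross(y,z),y,z]
def rows(p,R,p1,R1,n,claw,dp=2,dr=2):
    rv=(Ro.from_matrix(R1)*Ro.from_matrix(R).inv()).as_rotvec();p0,R0=np.array(p,float),Ro.from_matrix(R);p=p0.copy();R=R0
    out=[]
    for k in range(1,n+1):
        pt=p0+(np.array(p1)-p0)*k/n;RT=Ro.from_rotvec(rv*k/n)*R0
        t=np.round(R.inv().apply(pt-p)/10,dp);a=np.round((R.inv()*RT).as_rotvec(),dr)
        p=p+R.apply(t*10);R=R*Ro.from_rotvec(a);out.append([*(t+0).tolist(),*(a+0).tolist(),claw])
    for i in range(0,n,8): print(str(out[i:i+8]).replace("0.0,","0,"))
    print("err",np.round(p-p1,1),(Ro.from_matrix(R1).inv()*R).as_rotvec().round(3))
E
python3 - <<'E'
from h import *;from rig import manip
o=manip.get_obs();rows(o["tool_pos"],o["eef_rot"],[430,-59.5,302],Rt(-.086,np.radians(40)),16,4)
E
```

```text
[[-2.69, -2.91, 0.64, 0, -0.04, -0.01, 4], [-2.63, -2.95, 0.75, -0.01, -0.05, -0.01, 4], [-2.56, -2.97, 0.85, 0, -0.04, -0.01, 4], [-2.5, -3.0, 0.95, -0.01, -0.04, -0.01, 4], [-2.42, -3.04, 1.01, 0, -0.05, -0.02, 4], [-2.32, -3.08, 1.14, -0.01, -0.04, -0.01, 4], [-2.23, -3.11, 1.2, 0, -0.04, -0.01, 4], [-2.15, -3.14, 1.28, 0, -0.05, -0.01, 4]]
[[-2.06, -3.16, 1.39, -0.01, -0.04, -0.01, 4], [-1.96, -3.2, 1.44, 0, -0.05, -0.01, 4], [-1.86, -3.21, 1.53, -0.01, -0.04, -0.01, 4], [-1.77, -3.25, 1.57, 0, -0.04, -0.01, 4], [-1.67, -3.26, 1.65, 0, -0.05, -0.02, 4], [-1.52, -3.3, 1.72, -0.01, -0.04, -0.01, 4], [-1.41, -3.32, 1.74, 0, -0.04, -0.01, 4], [-1.32, -3.34, 1.81, -0.01, -0.05, -0.01, 4]]
err [0.1 0.  0. ] [-0.004 -0.004 -0.001]
```

{"name": "drive_tool", "arguments": {"plan": [[-2.7, -2.9, 0.6, 0, -0.04, -0.01, 4], [-2.6, -3, 0.7, -0.01, -0.05, -0.01, 4], [-2.6, -3, 0.8, 0, -0.04, -0.01, 4], [-2.5, -3, 1, -0.01, -0.04, -0.01, 4], [-2.4, -3, 1, 0, -0.05, -0.02, 4], [-2.3, -3.1, 1.1, -0.01, -0.04, -0.01, 4], [-2.2, -3.1, 1.2, 0, -0.04, -0.01, 4], [-2.2, -3.1, 1.3, 0, -0.05, -0.01, 4]]}}

```text
time: 0.95
tool_pos: [285.9, 221.7, 354.4]
eef_rot: [[-0.922, 0.178, 0.342], [0.172, 0.984, -0.049], [-0.346, 0.013, -0.938]]
wrist_force: [0.9, 0.3, -0.3]
gripper_width: 40.0
grasp_force: 0.0
```

{"name": "drive_tool", "arguments": {"plan": [[-2.1, -3.2, 1.4, -0.01, -0.04, -0.01, 4], [-2, -3.2, 1.4, 0, -0.05, -0.01, 4], [-1.9, -3.2, 1.5, -0.01, -0.04, -0.01, 4], [-1.8, -3.2, 1.6, 0, -0.04, -0.01, 4], [-1.7, -3.3, 1.6, 0, -0.05, -0.02, 4], [-1.5, -3.3, 1.7, -0.01, -0.04, -0.01, 4], [-1.4, -3.3, 1.7, 0, -0.04, -0.01, 4], [-1.3, -3.3, 1.8, -0.01, -0.05, -0.01, 4]]}}

```text
time: 1.75
tool_pos: [420.4, -37.7, 308.2]
eef_rot: [[-0.779, 0.088, 0.621], [0.073, 0.996, -0.048], [-0.623, 0.008, -0.782]]
wrist_force: [-0.0, 1.2, 0.4]
gripper_width: 40.1
grasp_force: 0.0
```

```bash
python3 - <<'E'
from h import *;from rig import manip;import pickle
i,o=wrist(manip);pickle.dump(i,open("w1.pkl","wb"));print(o["tool_pos"],o["eef_rot"],o["qpos"],o["time"])
cv2.imwrite("pics/w1.png",cv2.resize(i["pixels"][:,:,::-1],(800,600),interpolation=cv2.INTER_CUBIC))
E
```

```text
[420.37967993 -37.70119252 308.20696363] [[-0.77872097  0.08761275  0.62122272]
 [ 0.07340384  0.99612365 -0.04847218]
 [-0.62306142  0.00785383 -0.78213348]] [ -23.48296566    6.96675843  118.93728977   35.18323974   20.63783977
 -137.78255473] 1.75
```

View pics/w1.png

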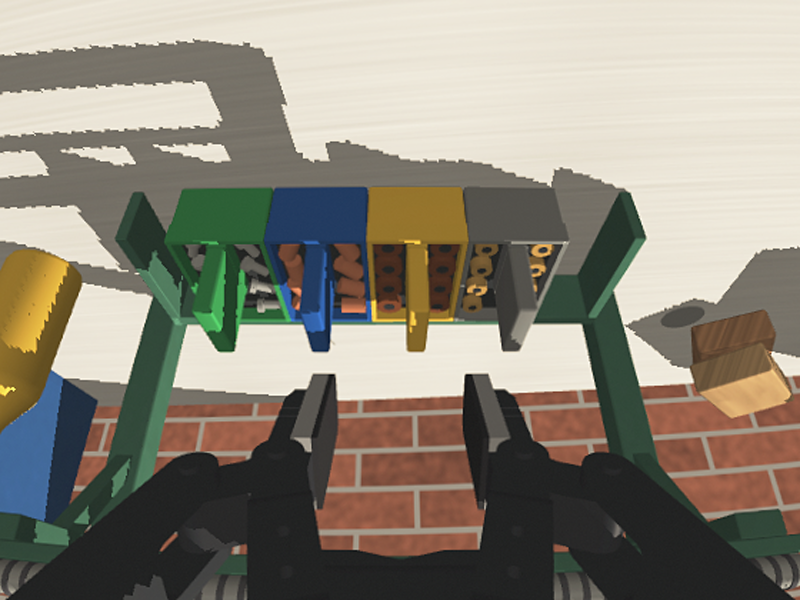

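The near view shows the fronts' bottom edges at row ~188, with boundaries at columns 183, 274, 370, 464 and 554. The rim front is at row ~243. The cheek front corners are about (138,192) and (627,192).

```bash
python3 - <<'E'
from h import *;from rig import manip;import pickle
np.set_printoptions(precision=1,suppress=True)
i=pickle.load(open("w1.pkl","rb"))
print(onz(i,np.array([(183,189),(274,188),(370,188),(464,188),(554,188)])*.7,0))
print(onz(i,np.array([(166,242),(270,242),(371,242),(464,242),(569,241)])*.7,45))
print("cheek",onz(i,np.array([(138,192),(627,192)])*.7,0),onz(i,np.array([(118,236),(645,237)])*.7,40))
print("fin front top g b y gr",onz(i,np.array([(227,350),(318,350),(416,350),(511,350)])*.7,90))
o=manip.get_obs();print(o["tool_pos"],o["qpos"])
E
```

```text
[[ 594.7 -191.6    0. ]
 [ 600.7 -132.4    0. ]
 [ 607.1  -71.2    0. ]
 [ 612.7  -11.3    0. ]
 [ 617.6   47.     0. ]]
[[ 593.2 -190.7   45. ]
 [ 600.1 -128.5   45. ]
 [ 606.2  -69.4   45. ]
 [ 611.5  -14.9   45. ]
 [ 616.2   47.6   45. ]]
cheek [[ 593.6 -222.9    0. ]
 [ 625.    96.6    0. ]] [[ 590.  -222.2   40. ]
 [ 622.6   96.7   40. ]]
fin front top g b y gr [[ 648.2 -165.4   90. ]
 [ 653.5 -108.1   90. ]
 [ 659.6  -47.3   90. ]
 [ 666.2   12.3   90. ]]
[421.8 -40.  307.8] [ -23.7    7.2  118.8   35.8   20.5 -138.7]
```

```bash
python3 - <<'E'
from h import *;from rig import manip
o=manip.get_obs();R=Rt(-.096,np.radians(40));P=np.array([631.5,-43.8,72])
rows(o["tool_pos"],o["eef_rot"],P-155*R[:,2],R,7,4,1)
E
```

```text
[[-0.2, 0.2, 2.3, 0, 0, 0, 4], [-0.2, 0.2, 2.3, 0, -0.01, 0, 4], [-0.1, 0.2, 2.3, 0, 0, 0, 4], [-0.2, 0.2, 2.2, 0.01, 0, 0, 4], [-0.1, 0.3, 2.3, 0, -0.01, 0, 4], [-0.1, 0.2, 2.3, 0, 0, 0, 4], [-0.2, 0.2, 2.3, 0, 0, 0, 4]]
err [ 0.2 -0.4  0.3] [-0.     0.002 -0.004]
```

{"name": "drive_tool", "arguments": {"plan": [[-0.2, 0.2, 2.3, 0, 0, 0, 4], [-0.2, 0.2, 2.3, 0, -0.01, 0, 4], [-0.1, 0.2, 2.3, 0, 0, 0, 4], [-0.2, 0.2, 2.2, 0.01, 0, 0, 4], [0, 0, 0, 0, 0, 0, 4]]}}

```text
time: 2.3
tool_pos: [483.3, -32.7, 240.2]
eef_rot: [[-0.775, 0.092, 0.625], [0.073, 0.996, -0.057], [-0.627, 0.002, -0.779]]
wrist_force: [0.1, -0.4, 0.6]
gripper_width: 39.8
grasp_force: 0.0
```

```bash
python3 - <<'E'
from h import *;from rig import manip
o=manip.get_obs();R=Rt(-.096,np.radians(40));P=np.array([631.5,-43.8,72])
print(o["tool_pos"],o["qpos"],o["wrist_force"])
rows(o["tool_pos"],o["eef_rot"],P-155*R[:,2],R,4,4,1)
E
```

```text
[483.32817345 -32.68852436 240.18485794] [ -19.28900509   21.42826374  112.95080188   49.32380518   11.61526883
 -149.6606088 ] [ 0.11524402 -0.36821153  0.59864067]
[[-0.2, 0.1, 1.7, 0, -0.01, 0, 4], [-0.1, 0, 1.8, 0, 0, 0, 4], [-0.2, 0.1, 1.7, 0, -0.01, 0, 4], [-0.1, 0.1, 1.7, 0, 0, 0, 4]]
err [-0.5  0.1 -0.1] [-0.003  0.    -0.002]
```

```bash
python3 - <<'E'
from h import *;from rig import manip
o=manip.get_obs();R=Rt(-.096,np.radians(30));P=np.array([624.5,-43.2,72])
print((P-155*R[:,2]));rows(o["tool_pos"],o["eef_rot"],P-155*R[:,2],R,6,4,1)
E
```

```text
[547.35684582 -35.77142258 206.23393759]
[[-0.5, 0, 1.1, 0, 0.03, 0, 4], [-0.5, 0.1, 1.1, 0, 0.02, 0, 4], [-0.5, 0, 1.1, 0, 0.03, 0, 4], [-0.6, 0.1, 1.1, 0, 0.02, 0, 4], [-0.6, 0, 1.0, 0, 0.03, 0, 4], [-0.6, 0.1, 1.1, 0, 0.02, 0, 4]]
err [ 0.4  0.2 -0.3] [-0.003 -0.004 -0.002]
```

{"name": "drive_tool", "arguments": {"plan": [[-0.5, 0, 1.1, 0, 0.03, 0, 4], [-0.5, 0.1, 1.1, 0, 0.02, 0, 4], [-0.5, 0, 1.1, 0, 0.03, 0, 4], [-0.6, 0.1, 1.1, 0, 0.02, 0, 4], [-0.6, 0, 1, 0, 0.03, 0, 4], [-0.6, 0.1, 1.1, 0, 0.02, 0, 4], [0, 0, 0, 0, 0, 0, 4], [0, 0, 0, 0, 0, 0, 4]]}}

```text
time: 3.1
tool_pos: [546.8, -35.8, 208.4]
eef_rot: [[-0.858, 0.093, 0.505], [0.08, 0.996, -0.046], [-0.507, 0.001, -0.862]]
wrist_force: [0.2, 0.3, -0.2]
gripper_width: 40.1
grasp_force: 0.0
```

```bash
python3 - <<'E'
from h import *;from rig import manip;import pickle
i,o=wrist(manip);pickle.dump(i,open("w2.pkl","wb"));print(o["tool_pos"],o["qpos"],o["wrist_force"])
cv2.imwrite("pics/w2.png",cv2.resize(i["pixels"][:,:,::-1],(800,600),interpolation=cv2.INTER_CUBIC))
E
```

```text
[546.84380597 -35.82238152 208.3998757 ] [ -16.89840882   31.14325303  101.49386966   18.94470317   18.36741753
 -118.03619002] [ 0.17465643  0.28215098 -0.19866734]
```

View pics/w2.png

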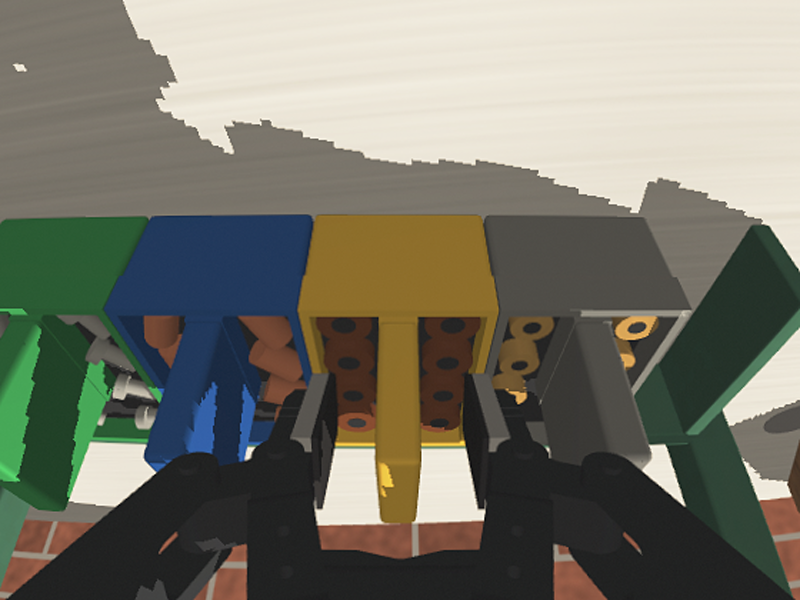

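The yellow fin is centred between the fingers (column 399 against 400) and nothing is touching, so I'll close on it.

{"name": "drive_tool", "arguments": {"plan": [[0, 0, 0, 0, 0, 0, 0], [0, 0, 0, 0, 0, 0, 0], [0, 0, 0, 0, 0, 0, 0], [0, 0, 0, 0, 0, 0, 0], [0, 0, 0, 0, 0, 0, 0], [0, 0, 0, 0, 0, 0, 0]]}}

```text
time: 3.75
tool_pos: [547.2, -35.9, 208.3]
eef_rot: [[-0.858, 0.093, 0.504], [0.08, 0.996, -0.046], [-0.507, 0.001, -0.862]]
wrist_force: [-6.0, -0.8, 6.0]
gripper_width: 11.6
grasp_force: 61.2
```

{"name": "drive_tool", "arguments": {"plan": [[0, 0.5, 0, 0, 0, 0, 0], [0, 0.5, 0, 0, 0, 0, 0], [0, 0.5, 0, 0, 0, 0, 0], [0, 0.5, 0, 0, 0, 0, 0], [0, 0.5, 0, 0, 0, 0, 0], [0, 0.5, 0, 0, 0, 0, 0], [0, 0, 0, 0, 0, 0, 0]]}}

```text
time: 4.45
tool_pos: [550.4, -5.6, 208.2]
eef_rot: [[-0.858, 0.093, 0.505], [0.08, 0.996, -0.046], [-0.507, 0.001, -0.862]]
wrist_force: [2.5, -0.1, 2.5]
gripper_width: 11.2
grasp_force: 60.2
```

{"name": "drive_tool", "arguments": {"plan": [[0, 0.3, 0, 0, 0, 0, 0], [0, 0.3, 0, 0, 0, 0, 0], [0, 0.3, 0, 0, 0, 0, 0]]}}

```text
time: 4.75
tool_pos: [551.2, 2.6, 208.3]
eef_rot: [[-0.858, 0.093, 0.505], [0.081, 0.996, -0.047], [-0.508, 0.0, -0.862]]
wrist_force: [-5.4, -8.6, 11.0]
gripper_width: 11.1
grasp_force: 61.7
```

```bash
python3 - <<'E'
from h import *;from rig import manip;import pickle
i,o=wrist(manip);pickle.dump(i,open("w3.pkl","wb"));print(o["tool_pos"],o["qpos"],o["wrist_force"])
cv2.imwrite("pics/w3.png",cv2.resize(i["pixels"][:,:,::-1],(800,600),interpolation=cv2.INTER_CUBIC))
E
```

```text
[551.15833396   2.58768842 208.31305809] [ -12.46047599   31.46289369  100.92844242   11.95941209   17.65820281
 -107.52910381] [-5.40563804 -8.56614493 11.03547014]
```

View pics/w3.png

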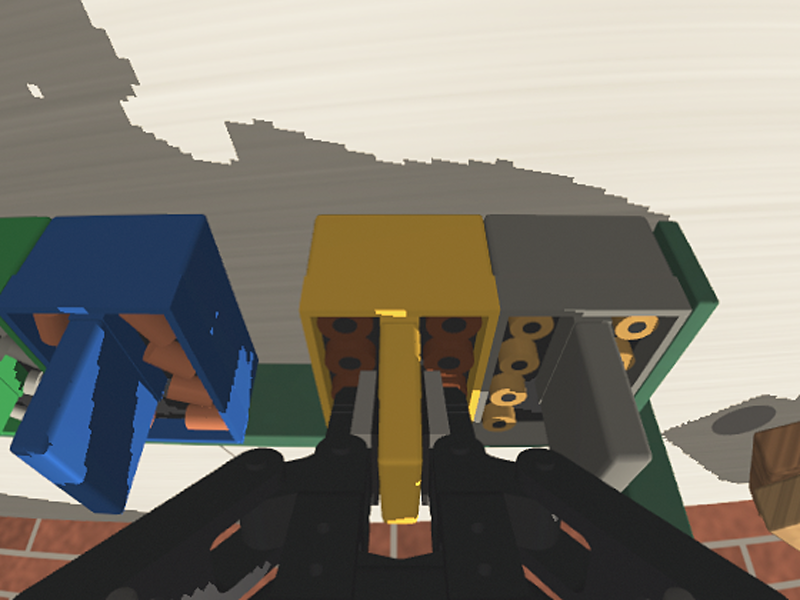

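Grey is now about 3 mm from its cheek (columns 645 and 655), and grey and yellow are straight. I'll nudge 2 mm more, release and back off.

{"name": "drive_tool", "arguments": {"plan": [[0, 0.2, 0, 0, 0, 0, 0], [0, 0, 0, 0, 0, 0, 0], [0, 0, 0, 0, 0, 0, 4], [0, 0, 0, 0, 0, 0, 4], [0, 0, 0, 0, 0, 0, 4], [0, 0, -2, 0, 0, 0, 4], [0, 0, -2, 0, 0, 0, 4], [0, 0, -2, 0, 0, 0, 4]]}}

```text
time: 5.6
tool_pos: [520.4, 8.0, 260.0]
eef_rot: [[-0.859, 0.093, 0.503], [0.08, 0.996, -0.046], [-0.506, 0.001, -0.863]]
wrist_force: [0.2, 0.2, 0.8]
gripper_width: 40.3
grasp_force: 0.0
```

{"name": "drive_tool", "arguments": {"plan": [[0, -1.7, 0, 0, 0, 0, 4], [0, -1.7, 0, 0, 0, 0, 4], [0, -1.7, 0, 0, 0, 0, 4], [0, -1.7, 0, 0, 0, 0, 4], [0, -1.7, 0, 0, 0, 0, 4], [0, -1.6, 0, 0, 0, 0, 4], [0, 0, 0, 0, 0, 0, 4]]}}

```text
time: 6.3
tool_pos: [511.4, -94.0, 259.5]
eef_rot: [[-0.858, 0.095, 0.504], [0.082, 0.996, -0.047], [-0.506, 0.001, -0.862]]
wrist_force: [0.3, -0.1, -0.4]
gripper_width: 39.2
grasp_force: 0.0
```

```bash
python3 - <<'E'
from h import *;from rig import manip;import pickle
i,o=wrist(manip);print(o["tool_pos"],o["qpos"],o["wrist_force"])
R=Rt(-.096,np.radians(30));q=np.array([546.8,-35.8,208.0])-60.5*R[:,1];print(q)
rows(o["tool_pos"],o["eef_rot"],q,R,4,4,1)
cv2.imwrite("pics/w4.png",cv2.resize(i["pixels"][:,:,::-1],(800,600),interpolation=cv2.INTER_CUBIC))
E
```

```text
[511.41431588 -94.01464036 259.47907679] [ -24.91539075   23.34272751  104.40310323   23.50313277   25.15522972
 -128.4263224 ] [ 0.28347974 -0.09278444 -0.35508768]
[541.00091698 -96.02143004 208.        ]
[[0, 0, 1.5, 0, 0, 0, 4], [0, 0, 1.5, 0, 0, 0, 4], [0, 0.1, 1.5, 0, 0.01, 0, 4], [0, 0, 1.4, 0, 0, 0, 4]]
err [0.1 0.2 0.5] [-0.001  0.003 -0.001]
```

View pics/w4.png

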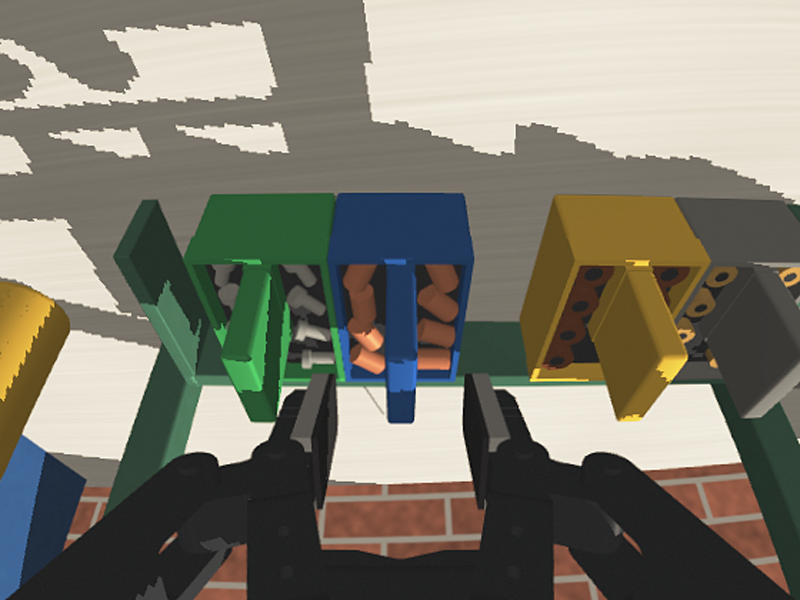

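Everything is standing straight. Blue's fin is centred at column 401, and green is about 27 mm from the right cheek. Next I'll go forward, grip blue and shift it right about 24 mm.

{"name": "drive_tool", "arguments": {"plan": [[0, 0, 1.5, 0, 0, 0, 4], [0, 0, 1.5, 0, 0, 0, 4], [0, 0, 1.5, 0, 0, 0, 4], [0, 0, 1.4, 0, 0, 0, 4], [0, 0, 0, 0, 0, 0, 4], [0, 0, 0, 0, 0, 0, 0], [0, 0, 0, 0, 0, 0, 0], [0, 0, 0, 0, 0, 0, 0]]}}

```text
time: 7.15
tool_pos: [541.1, -95.4, 209.2]
eef_rot: [[-0.858, 0.093, 0.505], [0.08, 0.996, -0.046], [-0.507, 0.001, -0.862]]
wrist_force: [-1.0, 0.8, -1.3]
gripper_width: 11.4
grasp_force: 60.9
```

{"name": "drive_tool", "arguments": {"plan": [[0, 0, 0, 0, 0, 0, 0], [0, 0, 0, 0, 0, 0, 0], [0, -0.4, 0, 0, 0, 0, 0], [0, -0.4, 0, 0, 0, 0, 0], [0, -0.4, 0, 0, 0, 0, 0], [0, -0.4, 0, 0, 0, 0, 0], [0, -0.4, 0, 0, 0, 0, 0]]}}

```text
time: 7.85
tool_pos: [539.6, -115.1, 209.1]
eef_rot: [[-0.858, 0.092, 0.505], [0.08, 0.996, -0.045], [-0.507, 0.002, -0.862]]
wrist_force: [1.1, 6.9, 1.8]
gripper_width: 10.8
grasp_force: 61.1
```

{"name": "drive_tool", "arguments": {"plan": [[0, -0.2, 0, 0, 0, 0, 0], [0, -0.2, 0, 0, 0, 0, 0]]}}

```text
time: 8.05
tool_pos: [539.3, -119.1, 209.1]
eef_rot: [[-0.858, 0.092, 0.505], [0.08, 0.996, -0.045], [-0.507, 0.002, -0.862]]
wrist_force: [-0.2, 6.6, 3.8]
gripper_width: 10.6
grasp_force: 61.1
```

```bash
python3 - <<'E'
from h import *;from rig import manip;import pickle
i,o=wrist(manip);print(o["tool_pos"],o["qpos"],o["wrist_force"])
cv2.imwrite("pics/w5.png",cv2.resize(i["pixels"][:,:,::-1],(800,600),interpolation=cv2.INTER_CUBIC))
E
```

```text
[ 539.27645993 -119.05269837  209.1377489 ] [ -26.19633458   31.49901049  100.67671607   29.57485252   21.68817407
 -136.00198509] [-0.24303486  6.59946732  3.78825288]
```

View pics/w5.png

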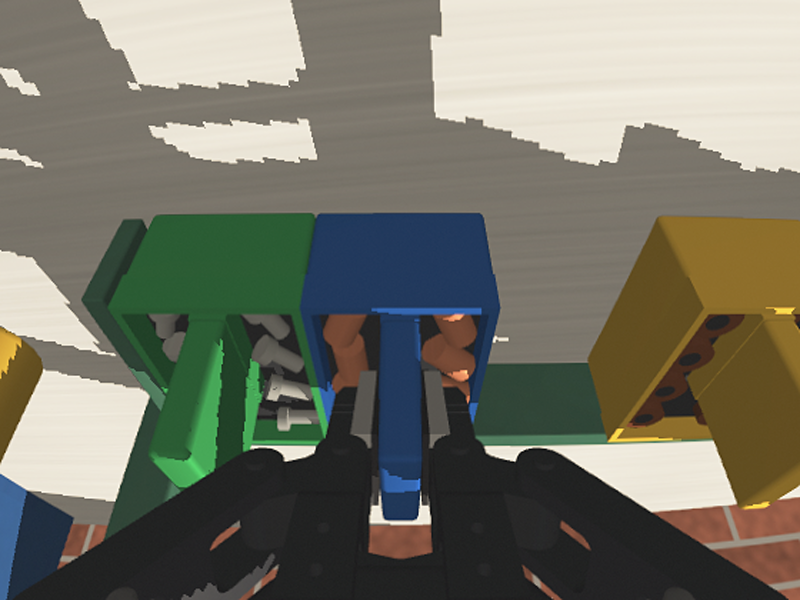

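The gap is now about 63 mm (176 px against blue's 168 px for 60 mm), and green is about 3 mm off its cheek. I'll nudge 2 mm more, release and retract.

{"name": "drive_tool", "arguments": {"plan": [[0, -0.2, 0, 0, 0, 0, 0], [0, 0, 0, 0, 0, 0, 0], [0, 0, 0, 0, 0, 0, 4], [0, 0, 0, 0, 0, 0, 4], [0, 0, 0, 0, 0, 0, 4], [0, 0, -2, 0, 0, 0, 4], [0, 0, -2, 0, 0, 0, 4], [0, 0, -2, 0, 0, 0, 4]]}}

```text
time: 8.9
tool_pos: [508.2, -118.8, 260.9]
eef_rot: [[-0.859, 0.093, 0.504], [0.081, 0.996, -0.047], [-0.506, 0.001, -0.862]]
wrist_force: [0.2, -0.6, 0.5]
gripper_width: 39.7
grasp_force: 0.0
```

```bash
python3 - <<'E'
from h import *;from rig import manip
o=manip.get_obs();R=Rt(.23,np.radians(30));print(o["tool_pos"])
rows(o["tool_pos"],o["eef_rot"],[306,247,293],R,16,6,1)
E
```

```text
[ 508.20104277 -118.76034899  260.92412189]
[[1.2, 2.2, -0.9, -0.01, 0, -0.02, 6], [1.1, 2.1, -0.9, -0.01, 0, -0.01, 6], [1.1, 2.3, -0.9, -0.01, 0, -0.02, 6], [1.1, 2.2, -0.8, -0.01, 0, -0.02, 6], [1.0, 2.3, -0.9, -0.01, 0, -0.02, 6], [0.9, 2.3, -0.8, -0.01, 0, -0.01, 6], [1.0, 2.3, -0.8, -0.01, 0, -0.02, 6], [0.9, 2.3, -0.7, -0.01, 0, -0.02, 6]]
[[0.8, 2.4, -0.7, -0.01, 0, -0.02, 6], [0.8, 2.4, -0.8, -0.01, 0, -0.01, 6], [0.8, 2.4, -0.6, -0.01, 0, -0.02, 6], [0.7, 2.4, -0.7, -0.01, 0.01, -0.02, 6], [0.7, 2.5, -0.6, -0.01, 0, -0.02, 6], [0.7, 2.4, -0.6, -0.01, 0, -0.01, 6], [0.6, 2.5, -0.6, -0.01, 0, -0.02, 6], [0.5, 2.5, -0.6, -0.01, 0, -0.02, 6]]
err [0.3 0.  0.4] [ 0.002  0.003 -0.   ]
```

{"name": "drive_tool", "arguments": {"plan": [[1.2, 2.2, -0.9, -0.01, 0, -0.02, 4], [1.1, 2.1, -0.9, -0.01, 0, -0.01, 4], [1.1, 2.3, -0.9, -0.01, 0, -0.02, 4], [1.1, 2.2, -0.8, -0.01, 0, -0.02, 4], [1, 2.3, -0.9, -0.01, 0, -0.02, 5], [0.9, 2.3, -0.8, -0.01, 0, -0.01, 5], [1, 2.3, -0.8, -0.01, 0, -0.02, 5], [0.9, 2.3, -0.7, -0.01, 0, -0.02, 5]]}}

```text
time: 9.7
tool_pos: [406.7, 64.7, 276.5]
eef_rot: [[-0.86, -0.069, 0.506], [-0.06, 0.998, 0.034], [-0.507, -0.001, -0.862]]
wrist_force: [0.9, -0.4, -0.5]
gripper_width: 49.9
grasp_force: 0.0
```

{"name": "drive_tool", "arguments": {"plan": [[0.8, 2.4, -0.7, -0.01, 0, -0.02, 5], [0.8, 2.4, -0.8, -0.01, 0, -0.01, 5], [0.8, 2.4, -0.6, -0.01, 0, -0.02, 5], [0.7, 2.4, -0.7, -0.01, 0.01, -0.02, 5], [0.7, 2.5, -0.6, -0.01, 0, -0.02, 5], [0.7, 2.4, -0.6, -0.01, 0, -0.01, 5], [0.6, 2.5, -0.6, -0.01, 0, -0.02, 5], [0, 0, 0, 0, 0, 0, 5]]}}

```text
time: 10.5
tool_pos: [317.9, 225.6, 290.4]
eef_rot: [[-0.848, -0.209, 0.487], [-0.182, 0.978, 0.104], [-0.498, -0.001, -0.867]]
wrist_force: [0.7, -0.1, -0.1]
gripper_width: 50.2
grasp_force: 0.0
```

```bash
python3 - <<'E'
from h import *;from rig import manip;import pickle
i,o=wrist(manip);pickle.dump(i,open("w6.pkl","wb"));print(o["tool_pos"],o["qpos"],o["wrist_force"])
cv2.imwrite("pics/w6.png",cv2.resize(i["pixels"][:,:,::-1],(800,600),interpolation=cv2.INTER_CUBIC))
E
```

```text
[317.85761965 225.61841296 290.43629913] [ 18.74554461   5.84809881 122.35325744  -8.87262342  22.32319544
 -76.0211026 ] [ 0.66395064 -0.08779633 -0.06719683]
```

View pics/w6.png

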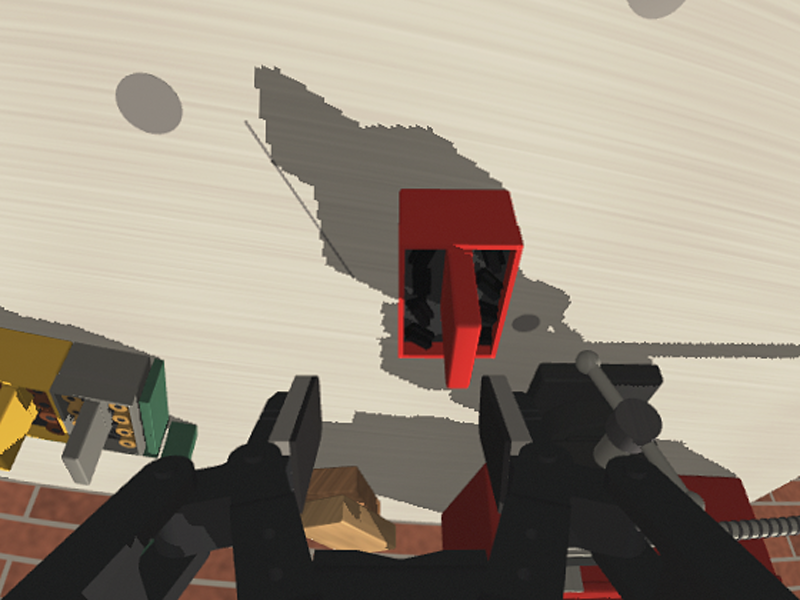

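Red is seen squarely: front bottom edge (400,190)–(508,190), rim front (400,249)–(522,245), rim back (400,356)–(494,357), fin top end (457,387). The vise handle's knob is at (588,362).

```bash
python3 - <<'E'
from h import *;from rig import manip;import pickle
np.set_printoptions(precision=1,suppress=True)
i=pickle.load(open("w6.pkl","rb"))
b=onz(i,np.array([(400,190),(508,190)])*.7,0);r=onz(i,np.array([(400,249),(522,245),(494,357),(400,357)])*.7,45)
print(b,r,r.mean(0),np.linalg.norm(np.roll(r,-1,0)-r,axis=1))
f=onz(i,np.array([(443,387),(469,387)])*.7,90);print("fin back",f)
m=((r[2]+r[3])-(r[0]+r[1]))/2;print("yaw",np.arctan2(m[1],m[0]), [np.arctan2(-(a[0]),a[1]) for a in (r[0]-r[1],r[3]-r[2],b[0]-b[1],r[1]-r[0],b[1]-b[0],r[2]-r[3])])
print("knob",onz(i,[(588*.7,362*.7)],60))
E
```

```text
[[425.6 248.1   0. ]
 [413.1 305.1   0. ]] [[426.6 248.4  45. ]
 [411.7 304.7  45. ]
 [503.5 324.1  45. ]
 [515.4 267.5  45. ]] [464.3 286.1  45. ] [58.3 93.9 57.9 90.8]
fin back [[472.5 280.1  90. ]
 [469.8 292.8  90. ]]
yaw 0.20998991966720593 [np.float64(-2.8819618316350373), np.float64(-2.9335244836620316), np.float64(-2.9246270142153996), np.float64(0.2596308219547558), np.float64(0.21696563937439342), np.float64(0.20806816992776184)]
knob [[477.  370.4  60. ]]
```

```bash
python3 - <<'E'
from h import *;from rig import manip
o=manip.get_obs();R=Rt(.216,np.radians(30));P=np.array([433.7,279.5,73.8]);print(P-155*R[:,2])
rows(o["tool_pos"],o["eef_rot"],P-155*R[:,2],R,6,4,1)
E
```

```text
[358.00090173 262.88986692 208.03393759]
[[0, 0.5, 1.6, 0, 0, 0, 4], [0, 0.5, 1.6, 0, 0, 0, 4], [0, 0.5, 1.5, 0, 0, 0, 4], [0, 0.4, 1.6, 0, 0, 0, 4], [0, 0.5, 1.6, 0, 0, 0, 4], [0.1, 0.5, 1.6, 0, 0, -0.01, 4]]
err [-0.1 -0.2 -0.6] [ 0.004  0.002 -0.005]
```

{"name": "drive_tool", "arguments": {"plan": [[0, 1.5, 0.5, 0, 0, -0.01, 4], [0, 1.4, 1.3, 0, 0, 0, 4], [0, 0, 1.9, 0, 0, 0, 4], [0, 0, 1.9, 0, 0, 0, 4], [0, 0, 1.9, 0, 0, 0, 4], [0, 0, 1.9, 0, 0, 0, 4], [0, 0, 0, 0, 0, 0, 4], [0, 0, 0, 0, 0, 0, 4]]}}

```text
time: 11.35
tool_pos: [358.9, 261.5, 208.7]
eef_rot: [[-0.847, -0.213, 0.487], [-0.188, 0.977, 0.101], [-0.497, -0.006, -0.868]]
wrist_force: [0.6, 0.2, -0.3]
gripper_width: 39.9
grasp_force: 0.0
```

```bash
python3 - <<'E'
from h import *;from rig import manip;import pickle
i,o=wrist(manip);pickle.dump(i,open("w7.pkl","wb"));print(o["tool_pos"],o["eef_rot"][:,1],o["wrist_force"])
im=i["pixels"].astype(int)
m=(im[:,:,0]>90)&(im[:,:,1]<70)&(im[:,:,2]<70)
for r in (235,270,300,330,345): 
    x=np.where(m[r])[0]; s=np.split(x,np.where(np.diff(x)>1)[0]+1); print(r,[(a[0],a[-1]) for a in s if len(a)>3])
E
```

```text
[358.91054326 261.48151764 208.67682098] [-0.21303931  0.97702458 -0.00610186] [ 0.58843673  0.19007937 -0.31919061]
235 [(np.int64(221), np.int64(227)), (np.int64(274), np.int64(300)), (np.int64(347), np.int64(353))]
270 [(np.int64(274), np.int64(301))]
300 [(np.int64(236), np.int64(241)), (np.int64(269), np.int64(302))]
330 [(np.int64(273), np.int64(303))]
345 [(np.int64(273), np.int64(300))]
```

The fin's centre is 7 px (3 mm) to the right of the pads' middle, so I'll correct and close.

{"name": "drive_tool", "arguments": {"plan": [[0, 0.3, 0, 0, 0, 0, 4], [0, 0, 0, 0, 0, 0, 4], [0, 0, 0, 0, 0, 0, 0], [0, 0, 0, 0, 0, 0, 0], [0, 0, 0, 0, 0, 0, 0], [0, 0, 0, 0, 0, 0, 0], [0, 0, 0, 0, 0, 0, 0], [0, 0, 0, 0, 0, 0, 0]]}}

```text
time: 12.2
tool_pos: [358.0, 265.0, 208.8]
eef_rot: [[-0.846, -0.214, 0.488], [-0.189, 0.977, 0.102], [-0.498, -0.006, -0.867]]
wrist_force: [-3.1, -2.0, 6.0]
gripper_width: 11.4
grasp_force: 60.8
```

```bash
python3 - <<'E'
from h import *;from rig import manip
o=manip.get_obs();print(o["tool_pos"],o["eef_rot"],o["wrist_force"])
p=o["tool_pos"]+[0,0,12]
R=Rt(-.096,np.arccos(-o["eef_rot"][2,2]));print(np.degrees(np.arccos(-o["eef_rot"][2,2])))
q=np.array([545.3,-58.2,p[2]])-130*np.array([.9954,-.0958,0]);print(q)
rows(p,o["eef_rot"],q,R,16,0,1)
E
```

```text
[357.98418031 264.99775351 208.75310091] [[-0.84637058 -0.2142423   0.4876034 ]
 [-0.18862108  0.97676308  0.10176434]
 [-0.49807522 -0.00584194 -0.86711415]] [-3.10132981 -2.03192268  6.03703244]
29.87500264617198
[415.898      -45.746      220.75310091]
[[0.1, -2.0, 0, 0.01, 0, 0.02, 0], [0, -1.9, 0, 0.01, 0, 0.01, 0], [0, -2.0, 0, 0.01, 0, 0.02, 0], [-0.1, -2.0, 0, 0.01, 0, 0.02, 0], [0, -2.0, 0.1, 0.01, 0, 0.02, 0], [-0.2, -1.9, 0.1, 0.01, 0, 0.01, 0], [-0.1, -2.0, 0.1, 0.01, 0, 0.02, 0], [-0.2, -2.0, 0.1, 0.01, 0, 0.02, 0]]
[[-0.2, -1.9, 0.1, 0, 0, 0.01, 0], [-0.2, -2.0, 0.2, 0.01, 0, 0.02, 0], [-0.3, -1.9, 0.1, 0.01, 0, 0.02, 0], [-0.3, -2.0, 0.2, 0.01, 0, 0.01, 0], [-0.3, -1.9, 0.2, 0.01, 0, 0.02, 0], [-0.4, -2.0, 0.2, 0.01, 0, 0.02, 0], [-0.4, -1.9, 0.2, 0.01, 0, 0.02, 0], [-0.5, -1.9, 0.3, 0.01, 0, 0.01, 0]]
err [ 0.3 -0.3  0. ] [-0.    -0.001 -0.003]
```

{"name": "drive_tool", "arguments": {"plan": [[-0.3, 0, -0.5, 0, 0, 0, 0], [-0.3, 0, -0.5, 0, 0, 0, 0], [0, 0, 0, 0, 0, 0, 0]]}}

```text
time: 12.5
tool_pos: [358.2, 265.1, 220.4]
eef_rot: [[-0.847, -0.214, 0.487], [-0.189, 0.977, 0.102], [-0.498, -0.006, -0.867]]
wrist_force: [0.3, 0.4, -4.8]
gripper_width: 11.1
grasp_force: 59.3
```

{"name": "drive_tool", "arguments": {"plan": [[0.1, -2, 0, 0.01, 0, 0.02, 0], [0, -1.9, 0, 0.01, 0, 0.01, 0], [0, -2, 0, 0.01, 0, 0.02, 0], [-0.1, -2, 0, 0.01, 0, 0.02, 0], [0, -2, 0.1, 0.01, 0, 0.02, 0], [-0.2, -1.9, 0.1, 0.01, 0, 0.01, 0], [-0.1, -2, 0.1, 0.01, 0, 0.02, 0], [-0.2, -2, 0.1, 0.01, 0, 0.02, 0]]}}

```text
time: 13.3
tool_pos: [387.4, 108.7, 219.9]
eef_rot: [[-0.866, -0.054, 0.497], [-0.049, 0.999, 0.022], [-0.497, -0.005, -0.867]]
wrist_force: [0.3, -0.3, -4.2]
gripper_width: 11.4
grasp_force: 59.7
```

{"name": "drive_tool", "arguments": {"plan": [[-0.2, -1.9, 0.1, 0, 0, 0.01, 0], [-0.2, -2, 0.2, 0.01, 0, 0.02, 0], [-0.3, -1.9, 0.1, 0.01, 0, 0.02, 0], [-0.3, -2, 0.2, 0.01, 0, 0.01, 0], [-0.3, -1.9, 0.2, 0.01, 0, 0.02, 0], [-0.4, -2, 0.2, 0.01, 0, 0.02, 0], [-0.4, -1.9, 0.2, 0.01, 0, 0.02, 0], [-0.5, -1.9, 0.3, 0.01, 0, 0.01, 0]]}}

```text
time: 14.1
tool_pos: [416.3, -46.7, 219.9]
eef_rot: [[-0.864, 0.094, 0.495], [0.081, 0.996, -0.048], [-0.498, -0.001, -0.867]]
wrist_force: [0.6, 1.1, -3.2]
gripper_width: 11.1
grasp_force: 59.7
```

```bash
python3 - <<'E'
from h import *;from rig import manip;import pickle
for k in range(3): i,o=wrist(manip)
pickle.dump(i,open("w8.pkl","wb"));print(o["tool_pos"],o["eef_rot"],o["qpos"],o["wrist_force"])
cv2.imwrite("pics/w8.png",cv2.resize(i["pixels"][:,:,::-1],(800,600),interpolation=cv2.INTER_CUBIC))
E
```

```text
[416.85571556 -47.63773309 220.1371036 ] [[-0.86272699  0.09581546  0.49650935]
 [ 0.08187008  0.99539636 -0.04983358]
 [-0.49899843 -0.00234352 -0.86659972]] [ -24.48894905   17.65336486  122.05533402   38.74035211   14.85733512
 -144.4611278 ] [ 0.05978894  0.38175781 -5.40690606]
```

View pics/w8.png

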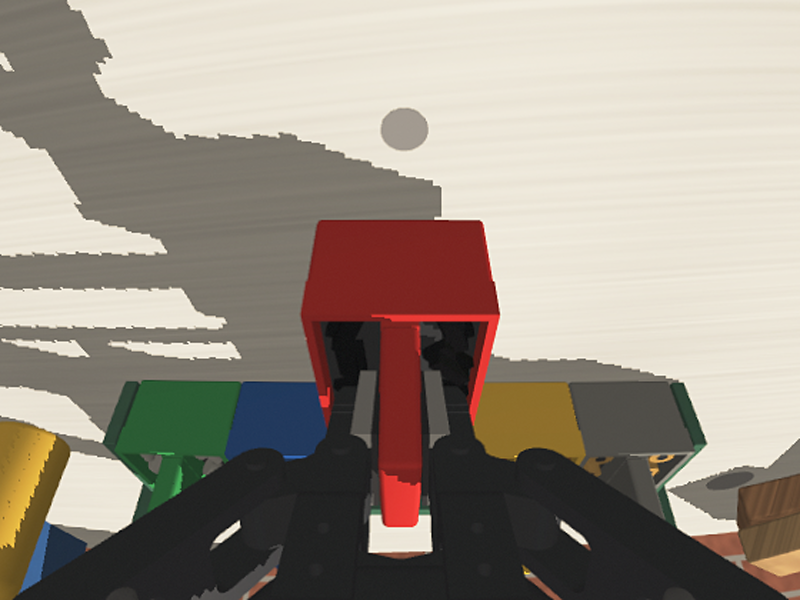

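This is the tenth and last view. Red is held level and aligned, and the row behind is straight. Front-bottom boundaries: green left (143,381), green/blue (242,382), yellow/grey (570,382), grey right (670,382). Red's front bottom is (317,221)–(484,221).

```bash
python3 - <<'E'
from h import *;from rig import manip;import pickle
np.set_printoptions(precision=2,suppress=True)
i=pickle.load(open("w8.pkl","rb"))
b=onz(i,np.array([(143,381),(242,382),(570,382),(670,382)])*.7,0)
r=onz(i,np.array([(317,221),(484,221)])*.7,11);r2=onz(i,np.array([(302,314),(499,316)])*.7,56)
yaw=-.096;A=np.array([[np.cos(yaw),np.sin(yaw)],[-np.sin(yaw),np.cos(yaw)]])
O=np.array([655.1,-67.6])
for n,v in(("row",b),("red",r),("rim",r2),("slot by tcp",np.array([[551.3,4.6],[539.1,-120.9]])),("tcp",manip.get_obs()["tool_pos"][None])): print(n,(v[:,:2]-O)@A.T)
d=b[3]-b[0];print(np.arctan2(-d[0],d[1]));d=r[1]-r[0];print(np.arctan2(-d[0],d[1]))
E
```

```text
row [[ -46.76 -153.36]
 [ -47.47  -94.02]
 [ -47.95   93.29]
 [ -46.4   153.87]]
red [[-175.82  -33.91]
 [-175.95   26.43]]
rim [[-177.87  -33.17]
 [-177.08   25.88]]
slot by tcp [[-110.24   61.92]
 [-110.36  -64.17]]
tcp [[-239.6    -1.99]]
-0.09716655262312547
-0.09392353390027532
```

{"name": "drive_tool", "arguments": {"plan": [[0.3, 0.1, 0.4, 0, 0, 0, 0], [0.2, 0.1, 0.47, 0, 0, 0, 0], [-1.3, 0, 0.75, 0, 0, 0, 0], [-1.3, 0, 0.75, 0, 0, 0, 0], [0, 0, 0, 0, 0, 0, 0]]}}

```text
time: 14.75
tool_pos: [447.3, -46.3, 210.1]
eef_rot: [[-0.863, 0.092, 0.497], [0.079, 0.996, -0.047], [-0.499, -0.002, -0.867]]
wrist_force: [-0.9, 0.3, -4.2]
gripper_width: 11.0
grasp_force: 59.9
```

```bash
cat > st.py <<'E'
from h import *;from rig import manip
o=manip.get_obs();yaw=-.096;A=np.array([[np.cos(yaw),np.sin(yaw)],[-np.sin(yaw),np.cos(yaw)]])
print("rack xy",(A@(o["tool_pos"][:2]-[655.1,-67.6])).round(2),"z",o["tool_pos"][2].round(2),"F",o["wrist_force"].round(1),"q",o["qpos"].round(0),"yaw",np.arctan2(-o["eef_rot"][0,1],o["eef_rot"][1,1]).round(4),o["eef_rot"][2].round(4))
E
python3 st.py
```

```text
rack xy [-208.9     1.29] z 210.09 F [-0.9  0.3 -4.2] q [ -22.   22.  118.   36.   14. -140.] yaw -0.0918 [-0.499  -0.0017 -0.8666]
```

{"name": "drive_tool", "arguments": {"plan": [[-1.3, -0.15, 0.75, 0, 0, 0, 0], [-1.3, 0, 0.75, 0, 0, 0, 0], [-0.87, 0, 0.5, 0, 0, 0, 0], [-0.87, 0, 0.5, 0, 0, 0, 0], [0, 0, 0, 0, 0, 0, 0]]}}

```text
time: 15.25
tool_pos: [496.2, -52.4, 209.8]
eef_rot: [[-0.864, 0.092, 0.496], [0.079, 0.996, -0.047], [-0.498, -0.001, -0.867]]
wrist_force: [-0.1, 0.6, -4.2]
gripper_width: 11.2
grasp_force: 59.9
```

```bash
python3 st.py
```

```text
rack xy [-1.5966e+02 -1.0000e-01] z 209.83 F [-0.1  0.6 -4.2] q [ -21.   26.  110.   27.   17. -130.] yaw -0.092 [-0.4981 -0.0012 -0.8671]
```

{"name": "drive_tool", "arguments": {"plan": [[-0.87, -0.05, 0.5, 0, 0, 0, 0], [-0.87, 0, 0.5, 0, 0, 0, 0], [-0.87, 0, 0.5, 0, 0, 0, 0], [-0.87, 0, 0.5, 0, 0, 0, 0], [0, 0, 0, 0, 0, 0, 0]]}}

```text
time: 15.75
tool_pos: [536.7, -57.1, 210.1]
eef_rot: [[-0.863, 0.093, 0.497], [0.079, 0.996, -0.047], [-0.499, -0.002, -0.867]]
wrist_force: [-0.3, -1.5, -4.8]
gripper_width: 11.2
grasp_force: 59.9
```

```bash
python3 st.py
```

```text
rack xy [-118.82   -0.89] z 210.14 F [-0.3 -1.5 -4.8] q [ -20.   30.  103.   22.   19. -123.] yaw -0.0927 [-0.4991 -0.0015 -0.8666]
```

{"name": "drive_tool", "arguments": {"plan": [[0.05, 0, 0.09, 0, 0, 0, 0], [-0.26, 0, 0.15, 0, 0, 0, 0], [-0.26, 0, 0.15, 0, 0, 0, 0], [-0.17, 0, 0.1, 0, 0, 0, 0]]}}

```text
time: 16.15
tool_pos: [544.3, -57.9, 209.0]
eef_rot: [[-0.863, 0.093, 0.496], [0.08, 0.996, -0.047], [-0.498, -0.001, -0.867]]
wrist_force: [0.2, -0.1, -4.0]
gripper_width: 11.1
grasp_force: 59.9
```

{"name": "drive_tool", "arguments": {"plan": [[-0.17, 0, 0.1, 0, 0, 0, 0]]}}

```text
time: 16.25
tool_pos: [546.2, -58.0, 209.0]
eef_rot: [[-0.863, 0.093, 0.496], [0.08, 0.996, -0.047], [-0.498, -0.001, -0.867]]
wrist_force: [-0.0, 0.0, -4.1]
gripper_width: 11.1
grasp_force: 59.9
```

{"name": "drive_tool", "arguments": {"plan": [[-0.17, 0, 0.1, 0, 0, 0, 0]]}}

```text
time: 16.35
tool_pos: [547.9, -58.1, 208.9]
eef_rot: [[-0.864, 0.092, 0.495], [0.08, 0.996, -0.047], [-0.497, -0.001, -0.868]]
wrist_force: [-19.3, -0.2, 7.5]
gripper_width: 11.1
grasp_force: 62.7
```

```bash
python3 st.py
```

```text
rack xy [-107.62   -0.85] z 208.93 F [-19.3  -0.2   7.5] q [ -19.   31.  101.   21.   20. -122.] yaw -0.0926 [-0.4974 -0.001  -0.8675]
```

Contact came at the rail (19 N) exactly where expected. I'll ease off slightly, release and back out.

{"name": "drive_tool", "arguments": {"plan": [[0.05, 0, 0, 0, 0, 0, 0], [0, 0, 0, 0, 0, 0, 0], [0, 0, 0, 0, 0, 0, 4], [0, 0, 0, 0, 0, 0, 4], [0, 0, 0, 0, 0, 0, 4], [0, 0, 0, 0, 0, 0, 4]]}}

```text
time: 16.95
tool_pos: [547.7, -58.2, 209.1]
eef_rot: [[-0.863, 0.093, 0.497], [0.08, 0.996, -0.048], [-0.499, -0.002, -0.866]]
wrist_force: [-0.8, -0.3, 0.3]
gripper_width: 40.2
grasp_force: 0.0
```

{"name": "drive_tool", "arguments": {"plan": [[0, 0, -2, 0, 0, 0, 4], [0, 0, -2, 0, 0, 0, 4], [0, 0, -2, 0, 0, 0, 4], [0, 0, -2, 0, 0, 0, 4], [0, 0, -2, 0, 0, 0, 4], [0, 0, 0, 0, 0, 0, 4], [0, 0, 0, 0, 0, 0, 4]]}}

```text
time: 17.65
tool_pos: [498.1, -53.5, 295.4]
eef_rot: [[-0.863, 0.093, 0.497], [0.08, 0.996, -0.048], [-0.499, -0.002, -0.867]]
wrist_force: [-1.0, 0.1, -0.3]
gripper_width: 39.7
grasp_force: 0.0
```

```bash
python3 - <<'E'
from h import *;from rig import manip
i,o=wrist(manip);print(o["tool_pos"],o["wrist_force"])
np.set_printoptions(precision=1,suppress=True)
im=cv2.cvtColor(i["pixels"],cv2.COLOR_RGB2HSV).astype(int);px=i["pixels"].astype(int)
yaw=-.096;A=np.array([[np.cos(yaw),np.sin(yaw)],[-np.sin(yaw),np.cos(yaw)]]);O=np.array([655.1,-67.6])
for n,(a,b) in dict(red=(-8,6),yellow=(18,26),green=(55,75),blue=(105,120)).items():
    h=im[:,:,0];h=np.where(h>170,h-180,h)
    m=((h>=a)&(h<=b)&(im[:,:,1]>120)&(im[:,:,2]>40)).astype(np.uint8)
    m[:, :]=cv2.morphologyEx(m,cv2.MORPH_OPEN,np.ones((3,3),np.uint8))
    k,l,s,c=cv2.connectedComponentsWithStats(m[:250]);
    for j in np.argsort(-s[1:,4])[:2]+1:
        x,y,w,hh,ar=s[j]; mm=l==j
        # front face: bottom-front edge corners = top row run of the component
        top=np.where(mm[y+2])[0]
        e=onz(i,[(top[0]-.5,y-.5),(top[-1]+.5,y-.5)],0)[:,:2]
        print(n,s[j],"top run",top[0],top[-1],((e-O)@A.T).ravel())
E
```

```text
[498.08034296 -53.47384624 295.38717135] [-0.97077945  0.07438378 -0.27931996]
red [ 237  131   86  119 5984] top run 242 318 [-45.7 -31.5 -45.9  28.6]
yellow [ 316  128   98  122 7317] top run 323 398 [-48.8  31.5 -49.8  91.2]
yellow [   0  184   37   66 1814] top run 0 8 [  11.7 -271.6   11.9 -261.6]
green [  67  129  108  121 7195] top run 89 160 [ -49.3 -154.   -48.1  -95.2]
green [163 216   5  10  32] top run 163 165 [  58.3 -119.4   58.3 -116.3]
blue [ 148  128   96  122 7058] top run 162 236 [-49.1 -94.1 -48.6 -35.2]
```

```bash
python3 -c "
from rig import manip
print(manip.hand_in())"
```

```text
the job is handed in; nothing more can be done
None
```

The red caddy is in the rack between yellow and blue, fully home against the back rail and released. The last camera check showed red 63 mm from each neighbour, and the row straight. The job was handed in at about 18 s on the robot's clock; the judge's result was not shown.

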